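# Find the full bolt tin and hold it up for hand-over

### The job

Clear the hand-over mat: set the power adapter that lies on it flat in the middle of the white taped square and let go. Then heft the three look-alike tins one at a time, going from the robot's left to its right: lift each clear of the bench by a few centimetres to feel its weight, and stand it back upright where it was. Only one tin is full: hold that heaviest one up, upright, over the cleared mat, at least 10 cm above it, and finish there while still holding it, the other two tins standing in their places and everything else on the bench left alone.

Things in the scene. Friction and masses are not known exactly. Their poses are not given: they have to be found in the camera images.
- tin_left: the left (largest y) of three identical closed round steel tins, 56 mm across, 80 mm tall, with a flat top and no handle, standing upright; origin at the centre of its underside, z axis up through the lid. Any one of the three may be the heavy one: about 0.53 to 0.68 kg, while the other two weigh 0.14 to 0.24 kg. The contents cannot be seen and may shift inside by a millimetre or two
- tin_middle: the middle of three identical closed round steel tins, 56 mm across, 80 mm tall, with a flat top and no handle, standing upright; origin at the centre of its underside, z axis up through the lid. Any one of the three may be the heavy one: about 0.53 to 0.68 kg, while the other two weigh 0.14 to 0.24 kg. The contents cannot be seen and may shift inside by a millimetre or two
- tin_right: the right (smallest y) of three identical closed round steel tins, 56 mm across, 80 mm tall, with a flat top and no handle, standing upright; origin at the centre of its underside, z axis up through the lid. Any one of the three may be the heavy one: about 0.53 to 0.68 kg, while the other two weigh 0.14 to 0.24 kg. The contents cannot be seen and may shift inside by a millimetre or two
- adapter: black power adapter brick without its cable, with a grey plate on its top, lying flat on the rubber mat: 90 mm along its x, 45 mm along its y, 32 mm tall, about 0.2 to 0.3 kg; origin at the centre of its underside
- mat: flat grey rubber hand-over mat fixed to the bench, to the robot's left or right: 140 mm along its x, 180 mm along its y, 2 mm thick; origin at the centre of its underside, on the bench
- square: empty square outlined in flat white tape on the bench, on the other side from the mat: 160 x 160 mm outside, tape 12 mm wide, no height to speak of; origin at its centre, sides along its x and y
- tape_roll: bystander: roll of clear packing tape standing on its flat side, 90 mm across, 48 mm tall; origin at the centre of its underside
- hard_drive: bystander: flat metal disk drive, 147 x 100 x 26 mm; origin at the centre of its underside
- carton: bystander: closed brown carton, 70 x 130 x 60 mm; origin at the centre of its underside
- screwdriver: bystander: screwdriver lying flat, 180 mm long along its x axis
- mouse: bystander: black computer mouse, 105 x 60 x 33 mm; origin at the centre of its underside
- usb_stick: bystander: little black USB stick with a steel plug, 53 x 18 x 9 mm; origin at the underside of its black body

How it is judged:
By the outcome, as a careful person would: the job done as asked, in the order asked, and still so for the second after the job is handed in, while the arm keeps its last pose, push and grip.
It also fails if it takes over 72 s, if anything falls off the work surface, if the arm or the gripper's body presses on something with over 40 N, if the wrist force passes 120 N, or if a joint passes its speed limit or range.

### The arm

A 6-joint arm with a two-finger parallel gripper is mounted at the origin on the work surface. World frame = base frame: x ahead of the robot, y to its left, z up, the work surface at z = 0. Lengths are in m, angles in degrees, forces in N, time in s.
With the tool pointing down it reaches from about 0.25 to 0.725 m from the base axis. Payload 9.7 kg.
Tool frame: the origin (TCP) lies at the very end of the fingers, on their centre line; the grasp point (between the pads) lies 19 mm behind it; z points along the fingers, y is the line along which they close (so a half turn about z gives the same grasp; the last joint's range is limited). The gripper opens to 85 mm and grips with 20 to 120 N. Pads are 22 mm wide; open, the fingers measure 114 mm over their backs; the gripper's body (76 mm by 85 mm) begins 54 mm behind the grasp point. The pads swing forward as they close: fully open they stand 13 mm farther back than shut.
Start: joints at [-73.396, 4.979, 10.078, 95.1, 0, 90], TCP at [0.157, -0.527, 0.231] pointing down, gripper open.
Joint ranges: [-179.16, 179.16], [-48.56, 103.87], [-65.8, 70.77], [-126.05, 130.52], [-82.76, 87.17], [-180, 180]. Speed limits (degrees/s): [127.2, 127.2, 147.25, 180, 180, 180].

### API

Orientations are given as [roll, pitch, yaw] about the fixed x, y, z axes, in that order (R = Rz(yaw) Ry(pitch) Rx(roll)).
In Python, from workcell import bot gives the robot as it stands.
- The arm moves only by the tool arm_command, never from a script. Its argument "series" is a list of rows, each a list of 4 numbers: the shift along the tool's x, y, z in m, then the turn about the tool's z in rad. A call has exactly 5 rows; each row is the pose to reach, as a shift and turn from the pose commanded when the call began, along the tool's axes at that moment; what a row does not reach only later rows make up. A row lasts 1/10 s, in which the tool goes at most 50 mm and 8.59 degrees, less where a joint would pass 70% of its speed; a pose out of reach is approached as far as the arm can. A call with a gripper value outside its range is refused whole. "hand" is the finger opening in m, from 0 to 0.0854, set as the call begins (left out, the last holds). The fingers move at their own pace and stop on an object; "grip_force" is the grip in N (left out, the last holds). Time passes only in rows, so rows that repeat a pose let the fingers close, or fill a call up. It gives the time, the measured TCP pose, the force, the opening and the grip force at its end, in the units of the state.
- bot.get_obs(): the state, without advancing time (a new reading comes with each control period).
- bot.camera(name): name is "scene" or "top" or "wrist"; returns a dict with "color" (480x640x3 uint8, blue, green, red), "camera_matrix" (3x3 intrinsics, pixels), "dist_coeffs" ([k1, k2, p1, p2, k3] as OpenCV has them; the pictures are not rectified), "xyz" and "orientation" of the camera in the world; the wrist camera has in their place "T_tool_cam" (4x4, takes a point from camera to tool coordinates, whose origin is the TCP and whose axes are the flange's). Camera axes: x right, y up, looking along -z (the intrinsics and any distortion apply to the point x, -y, -z); pixel columns grow to the right and rows downward; lengths in m; the calibration is good to about 2 mm. A picture is of the moment at which its call begins: read the wrist's pose just before it. There is no depth.
- bot.job_done(): hands the job in; it is judged then, once.
Trained networks look in the newest picture that a camera, given by its name, has taken for a name from the list of things; names that differ only in an ending like _2 or _b are one class to them, and where a whole thing is asked for, a point or a joint stands for the part that bears it (a point fixed in the world has none). Each returns a list of dicts, best first, with "confidence" (0 to 1); they miss things now and then, are a little off and sometimes report something else, mostly with a low value. They report only what shows in the picture. A call takes as long as a camera call.
- bot.find_in(camera, target): "location" ([column, row] in pixels, amid what is visible of it).
- bot.mark_of(camera, target): "location" ([column, row] in pixels: a listed point, or the origin of a listed thing).
The state is a dict: "time": time; "q": joint angles; "qd": joint speeds; "joint_efforts": joint torques, N m; "ee_pos": TCP position; "tcp_rot": TCP orientation; "wrist_force": force on the tool from outside, world axes, zero at the start; "torque": the same for the moment, N m; "opening": finger opening in m; "grasp_force": force on a finger pad.
Only numpy, scipy, OpenCV 4.12 (cv2) and the standard library are available. Lean on these libraries where they do the work, as an engineer would, in place of code of your own. Each camera call takes 0.05 s, during which the arm holds its last target. There are 200 camera calls.

## Working session

There is one attempt and no reset: what is moved stays moved. The work goes in short steps, Python scripts to look and compute and a tool call to move; the robot and the scene stay as the last step left them, time stands still between calls to the robot, and variables do not carry over. Pictures are saved under pics/ and viewed, at most 10 in all, crops included, and the job is handed in when it is done.

Besides the shell and the picture viewer there is one more tool, called by a JSON object that holds its "name" and its "arguments". arm_command: Moves the arm, as the interface text tells. Its arguments: {"type":"object","properties":{"series":{"type":"array"},"hand":{"type":"number"},"grip_force":{"type":"number"}},"required":["series"]}

```bash
mkdir -p pics
cat > h.py <<'E'
import numpy as np, cv2
from workcell import bot
from scipy.spatial.transform import Rotation as R
def cam(n):
    o=bot.get_obs(); c=bot.camera(n)
    if n=="wrist":
        T=np.eye(4); T[:3,:3]=R.from_euler('xyz',o['tcp_rot'],degrees=True).as_matrix(); T[:3,3]=o['ee_pos']
        c['T']=T@np.array(c['T_tool_cam'])
    else:
        T=np.eye(4); T[:3,:3]=R.from_euler('xyz',c['orientation'],degrees=True).as_matrix(); T[:3,3]=c['xyz']; c['T']=T
    return c
def ray(c,px,z):
    u=cv2.undistortPoints(np.array([[px]],float),np.array(c['camera_matrix']),np.array(c['dist_coeffs']))[0,0]
    d=c['T'][:3,:3]@np.array([u[0],-u[1],-1]); p=c['T'][:3,3]
    return p+d*(z-p[2])/d[2]
E
python3 - <<'E'
from h import *
o=bot.get_obs(); print(o)
ims=[]
for n in("top","scene"):
    c=cam(n); cv2.imwrite(f"pics/{n}0.png",c['color']); print(n,c['xyz'],c['orientation'])
    for t in "tin_left tin_middle tin_right adapter mat square tape_roll hard_drive carton screwdriver mouse usb_stick".split():
        for m,f in(("find",bot.find_in),("mark",bot.mark_of)):
            r=f(n,t)[:3]
            print(t,m,[(np.round(x['location']).tolist(),round(x['confidence'],2),ray(c,x['location'],0)[:2].round(3).tolist()) for x in r])
E
```

```text
{'time': 0.0, 'q': array([-7.33959523e+01,  5.00929796e+00,  1.00338129e+01,  9.50984025e+01,
       -1.56864489e-04,  9.00010130e+01]), 'qd': array([ 0.00796082, -0.07113675,  0.03898209,  0.0166944 , -0.16815241,
       -0.04018306]), 'joint_efforts': array([ 1.42107842e-04, -5.20384026e+01,  4.64805150e+01,  1.60335976e-02,
       -1.79131700e-05, -5.14099909e-06]), 'ee_pos': array([ 0.15710026, -0.52684913,  0.23059461]), 'tcp_rot': array([-1.79926112e+02,  1.58170762e-04,  1.66030349e+01]), 'wrist_force': array([-0.92665005,  0.25376984, -0.10163211]), 'torque': array([-0.04093912,  0.01937912,  0.05270154]), 'grasp_force': 0.0, 'opening': 0.08535813401501924}
top [0.49038484 0.00230757 1.03853086] [  7.29391163  -0.81010025 -91.32959321]
tin_left find [([198.0, 227.0], 0.7, [0.665, 0.229])]
tin_left mark [([204.0, 230.0], 0.75, [0.658, 0.214])]
tin_middle find [([293.0, 243.0], 0.73, [0.626, 0.025])]
tin_middle mark [([293.0, 249.0], 0.9, [0.612, 0.025]), ([306.0, 332.0], 0.23, [0.438, 0.002])]
tin_right find [([393.0, 238.0], 0.77, [0.632, -0.189])]
tin_right mark [([389.0, 24
[... 2157 characters left out ...]
d [([264.0, 124.0], 0.88, [0.545, -0.44])]
hard_drive mark [([267.0, 124.0], 0.63, [0.539, -0.438])]
carton find [([264.0, 324.0], 0.88, [0.779, 0.082]), ([419.0, 314.0], 0.23, [0.492, 0.209])]
carton mark [([266.0, 332.0], 0.89, [0.782, 0.098]), ([444.0, 421.0], 0.64, [0.57, 0.405])]
screwdriver find [([223.0, 218.0], 0.87, [0.755, -0.203])]
screwdriver mark [([350.0, 352.0], 0.74, [0.654, 0.212]), ([226.0, 233.0], 0.57, [0.765, -0.161])]
mouse find [([356.0, 428.0], 0.59, [0.716, 0.34])]
mouse mark [([355.0, 426.0], 0.84, [0.715, 0.336])]
usb_stick find [([390.0, 225.0], 0.73, [0.427, -0.003]), ([280.0, 189.0], 0.34, [0.602, -0.217])]
usb_stick mark [([389.0, 228.0], 0.68, [0.433, 0.002])]
```

View pics/top0.png

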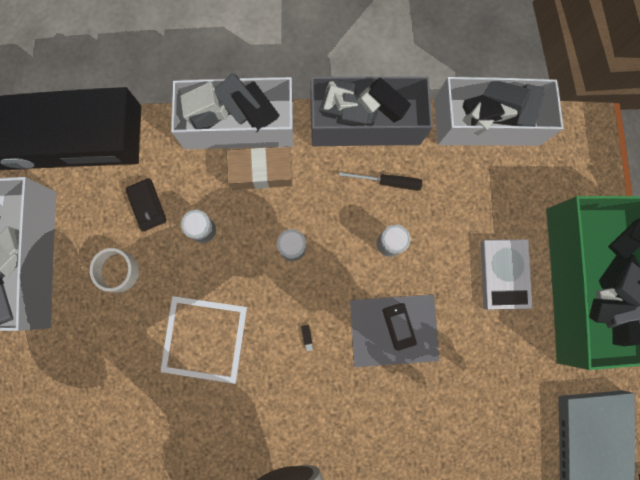

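View pics/scene0.png

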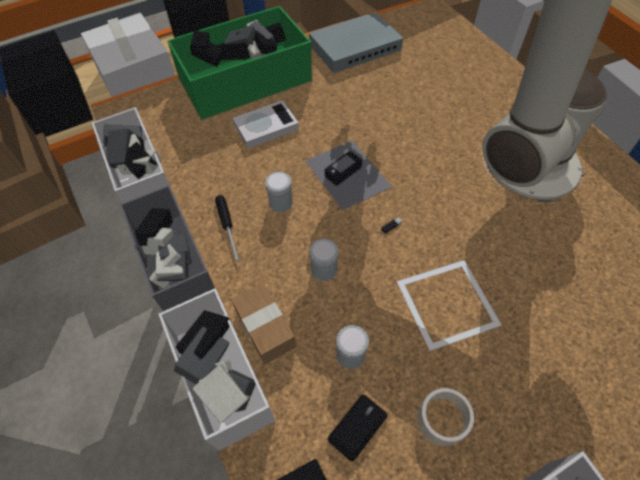

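Top view: the mat is at about (394,330) with the adapter on it at (400,326), long axis tilted. The square is at about (204,340), and the tin lids are at (196,224), (291,243) and (396,239). Next I'll refine these positions.

Run:
```python
from h import *
c=cam("top"); im=c['color']; g=cv2.cvtColor(im,cv2.COLOR_BGR2GRAY); hsv=cv2.cvtColor(im,cv2.COLOR_BGR2HSV)
# square
m=((hsv[...,1]<40)&(g>130)).astype(np.uint8)*255
r=np.zeros_like(m); r[285:395,150:258]=m[285:395,150:258]
p=cv2.findNonZero(r); P=np.array([ray(c,q[0],0)[:2] for q in p.astype(float)],np.float32)
b=cv2.minAreaRect(P); print("square",b)
# mat
m=((hsv[...,1]<60)&(g<130)).astype(np.uint8); r=np.zeros_like(m); r[285:375,340:448]=m[285:375,340:448]
r=cv2.morphologyEx(r,cv2.MORPH_OPEN,np.ones((5,5)))
p=cv2.findNonZero(r); P=np.array([ray(c,q[0],0.002)[:2] for q in p.astype(float)],np.float32); print("mat",cv2.minAreaRect(P))
# tins
for (x,y) in((196,224),(291,243),(396,239)):
    print("tin top px->",ray(c,(x,y),.08).round(4))
a=cv2.resize(im[290:370,345:445],None,fx=4,fy=4,interpolation=cv2.INTER_CUBIC)
t=[cv2.resize(im[y-25:y+25,x-25:x+25],(266,266),interpolation=cv2.INTER_CUBIC) for x,y in((200,228),(293,246),(393,242))]
s=cv2.resize(im[290:390,155:255],None,fx=3.2,fy=3.2,interpolation=cv2.INTER_CUBIC)
v=np.zeros((590,800,3),np.uint8); v[:320,:400]=a; v[:320,400:720]=s[:320]; v[320:586,:798]=np.hstack(t); cv2.imwrite("pics/z.png",v)
```

```text
square ((0.42692291736602783, 0.21709051728248596), (0.1613629013299942, 0.16113662719726562), 80.82357025146484)
mat ((0.4368758201599121, -0.18380841612815857), (0.14017608761787415, 0.18048162758350372), 1.9227744340896606)
tin top px-> [0.6575 0.2146 0.08  ]
tin top px-> [0.6155 0.027  0.08  ]
tin top px-> [ 0.6191 -0.1805  0.08  ]
```

View pics/z.png

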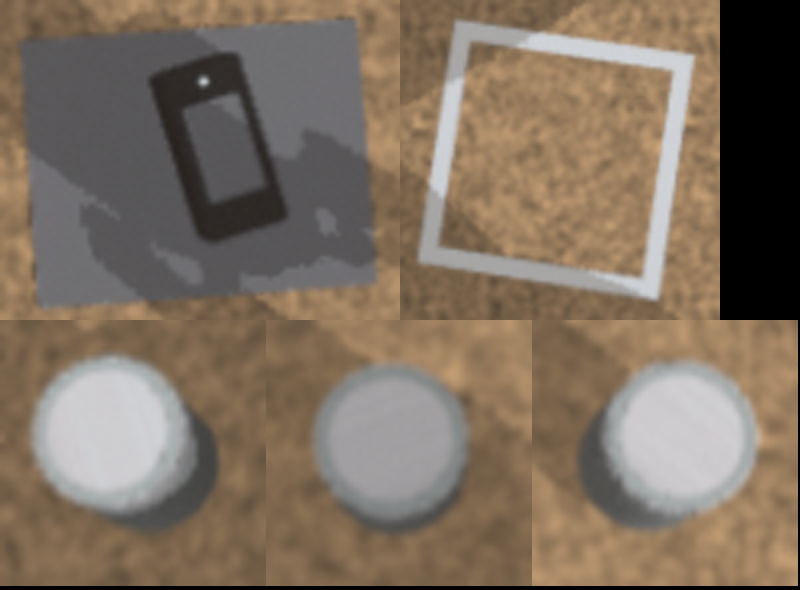

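```bash
cat >> h.py <<'E'
def plan(*targets):
    "each target (x,y,z,yaw): prints shift in tool axes of the pose before it"
    o=bot.get_obs(); p=np.array(o['ee_pos']); psi=o['tcp_rot'][2]
    print("now",p.round(4),np.round(o['tcp_rot'],2),"q",o['q'].round(1),"F",o['wrist_force'].round(2),"open",round(o['opening'],4),"t",o['time'])
    for t in targets:
        d=np.array(t[:3])-p; c,s=np.cos(np.radians(psi)),np.sin(np.radians(psi))
        print(t,"->",np.round([d[0]*c+d[1]*s,d[0]*s-d[1]*c,-d[2],-np.radians((t[3]-psi+180)%360-180)],4).tolist())
        p=np.array(t[:3]);psi=t[3]
E
python3 - <<'E'
from h import *
c=cam("top")
f=lambda x,y,z:ray(c,(345+x/4,290+y/4),z)[:2]
z=.034
a=f(195,65,z);b=f(247,228,z); print((a+b)/2,np.linalg.norm(a-b),np.degrees(np.arctan2(*(a-b)[::-1])), f(219,148,z))
plan((.448,-.186,.231,18),(.448,-.186,.12,18))
E
```

```text
[ 0.44537676 -0.19055008] 0.08652772822147889 15.832095958482544 [ 0.44459041 -0.18947731]
now [ 0.1572 -0.5271  0.2313] [180.    -0.    16.61] q [-73.4   5.   10.1  95.1   0.   90. ] F [ 0.98 -0.38  0.11] open 0.0855 t 2.6
(0.448, -0.186, 0.231, 18) -> [0.3762, -0.2437, 0.0003, -0.0243]
(0.448, -0.186, 0.12, 18) -> [0.0, 0.0, 0.111, -0.0]
```

{"name": "arm_command", "arguments": {"series": [[0.025,-0.016,0,0],[0.05,-0.032,0,0],[0.075,-0.048,0,0],[0.1,-0.064,0,0],[0.124,-0.08,0,0]], "hand": 0.085}}

```text
time: 3.1
ee_pos: [0.2538, -0.414, 0.2314]
tcp_rot: [180.0, -0.0, 16.6]
wrist_force: [0.0, 0.2, -0.8]
opening: 0.0851
grasp_force: 0.0
```

{"name": "arm_command", "arguments": {"series": [[0.025,-0.016,0,0],[0.05,-0.032,0,0],[0.075,-0.048,0,0],[0.1,-0.064,0,0],[0.124,-0.08,0,0]]}}

```text
time: 3.6
ee_pos: [0.3498, -0.3019, 0.2314]
tcp_rot: [180.0, -0.0, 16.6]
wrist_force: [1.5, 0.1, 0.5]
opening: 0.0851
grasp_force: 0.0
```

{"name": "arm_command", "arguments": {"series": [[0.025,-0.016,0,0],[0.05,-0.032,0,0],[0.075,-0.048,0,0],[0.1,-0.064,0,0],[0.124,-0.08,0,0]]}}

```text
time: 4.1
ee_pos: [0.4458, -0.1897, 0.2314]
tcp_rot: [180.0, -0.0, 16.6]
wrist_force: [0.4, -0.7, -0.1]
opening: 0.0852
grasp_force: 0.0
```

Run:
```python
from h import *
c=cam("wrist"); cv2.imwrite("pics/w1.png",c['color']); print(c['T'].round(3).tolist())
for t,z in(("adapter",.002),("adapter",.034)):
    for f in (bot.mark_of,bot.find_in):
        print(t,z,[(x['location'],x['confidence'],ray(c,x['location'],z)[:2].round(4)) for x in f("wrist",t)[:2]])
plan()
```

```text
[[0.286, 0.91, 0.3, 0.524], [-0.958, 0.271, 0.091, -0.168], [0.002, -0.313, 0.95, 0.374], [0.0, 0.0, 0.0, 1.0]]
adapter 0.002 []
adapter 0.002 [([322.1, 209.3], 0.79, array([ 0.4415, -0.1969])), ([126.8, 168.3], 0.27, array([ 0.4263, -0.0011]))]
adapter 0.034 []
adapter 0.034 [([322.1, 209.3], 0.79, array([ 0.4486, -0.1943])), ([126.8, 168.3], 0.27, array([ 0.4347, -0.0155]))]
now [ 0.4449 -0.1909  0.2313] [1.800e+02 2.000e-02 1.663e+01] q [-23.2  -4.    1.   95.   -0.  140.2] F [-0.01 -0.43 -0.24] open 0.0852 t 4.35
```

View pics/w1.png

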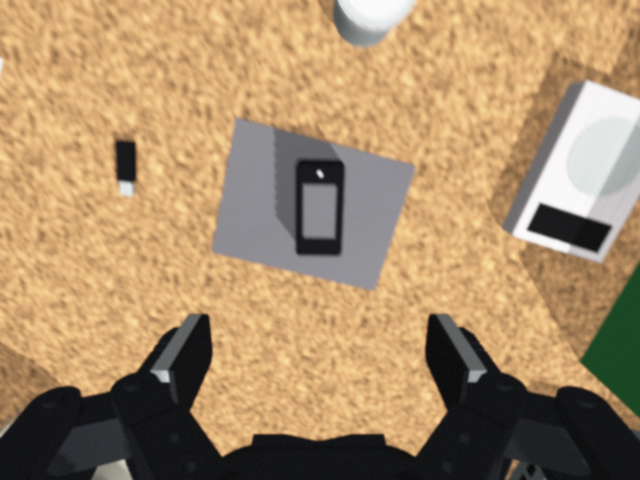

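The adapter is at image centre (320,208) and nearly aligned with the fingers, about 1.5° off. The mat is clear around it, so I'm descending to grasp.

{"name": "arm_command", "arguments": {"series": [[0.001,0.001,0.03,0.01],[0.002,0.002,0.06,0.02],[0.002,0.002,0.09,0.02],[0.002,0.002,0.12,0.02],[0.002,0.002,0.15,0.02]]}}

```text
time: 4.85
ee_pos: [0.4469, -0.1931, 0.0803]
tcp_rot: [180.0, -0.0, 15.4]
wrist_force: [0.2, -0.2, 0.9]
opening: 0.0853
grasp_force: 0.0
```

{"name": "arm_command", "arguments": {"series": [[0,0,0.02,0],[0,0,0.04,0],[0,0,0.055,0],[0,0,0.066,0],[0,0,0.073,0]]}}

```text
time: 5.35
ee_pos: [0.4473, -0.1924, 0.0077]
tcp_rot: [-180.0, 0.0, 15.4]
wrist_force: [-0.0, 0.8, -0.5]
opening: 0.0848
grasp_force: 0.0
```

{"name": "arm_command", "arguments": {"series": [[0,0,0,0],[0,0,0,0],[0,0,0,0],[0,0,0,0],[0,0,0,0]], "hand": 0.03, "grip_force": 50}}

```text
time: 5.85
ee_pos: [0.4482, -0.1923, 0.0093]
tcp_rot: [179.9, -0.1, 15.5]
wrist_force: [-0.5, 0.4, 6.2]
opening: 0.0447
grasp_force: 52.7
```

{"name": "arm_command", "arguments": {"series": [[0,0,0,0],[0,0,0,0],[0,0,0,0],[0,0,0,0],[0,0,0,0]]}}

```text
time: 6.35
ee_pos: [0.4482, -0.1923, 0.0093]
tcp_rot: [179.9, -0.1, 15.5]
wrist_force: [-0.6, 0.3, 6.5]
opening: 0.0444
grasp_force: 52.7
```

{"name": "arm_command", "arguments": {"series": [[0,0,-0.01,0],[0,0,-0.03,0],[0,0,-0.06,0],[0,0,-0.09,0],[0,0,-0.12,0]]}}

```text
time: 6.85
ee_pos: [0.4472, -0.1919, 0.1298]
tcp_rot: [-180.0, 0.0, 15.5]
wrist_force: [-0.1, -0.0, -2.6]
opening: 0.0443
grasp_force: 51.6
```

{"name": "arm_command", "arguments": {"series": [[0.006,-0.027,0,-0.076],[0.012,-0.054,0,-0.152],[0.018,-0.081,0,-0.228],[0.024,-0.108,0,-0.304],[0.03,-0.134,0,-0.38]]}}

```text
time: 7.35
ee_pos: [0.4403, -0.0539, 0.1287]
tcp_rot: [-180.0, 0.0, 37.4]
wrist_force: [0.4, 0.3, -2.1]
opening: 0.0441
grasp_force: 51.8
```

{"name": "arm_command", "arguments": {"series": [[0.015,-0.023,0,-0.076],[0.031,-0.045,0,-0.152],[0.046,-0.068,0,-0.228],[0.061,-0.09,0,-0.304],[0.077,-0.113,0,-0.38]]}}

```text
time: 7.85
ee_pos: [0.4333, 0.0826, 0.1287]
tcp_rot: [180.0, 0.0, 59.2]
wrist_force: [0.4, 0.2, -3.0]
opening: 0.044
grasp_force: 51.8
```

{"name": "arm_command", "arguments": {"series": [[0.023,-0.015,0,-0.076],[0.045,-0.03,0,-0.152],[0.068,-0.045,0,-0.228],[0.091,-0.06,0,-0.304],[0.113,-0.075,0,-0.38]]}}

```text
time: 8.35
ee_pos: [0.4272, 0.2182, 0.1286]
tcp_rot: [-180.0, 0.0, 81.0]
wrist_force: [-0.5, 0.4, -2.4]
opening: 0.044
grasp_force: 51.8
```

Run:
```python
from h import *
c=cam("wrist"); cv2.imwrite("pics/w2.png",c['color'])
plan((.427,.217,.131,80.8))
s=cam("scene"); print([(x['location'],x['confidence'],ray(s,x['location'],0)[:2].round(4)) for x in bot.find_in("scene","square")[:1]])
for q in((399,282),(466,263),(499,321),(432,347)): print(ray(s,q,0)[:2].round(3))
```

```text
now [0.4271 0.2211 0.1285] [-1.7997e+02 -9.0000e-02  8.1310e+01] q [ 2.73e+01 -5.30e+00 -1.16e+01  8.37e+01  1.00e-01  1.26e+02] F [-3.09  1.16 -3.  ] open 0.0441 t 8.4
(0.427, 0.217, 0.131, 80.8) -> [-0.004, 0.0005, -0.0025, 0.0089]
[([423.8, 321.3], 0.7, array([0.4923, 0.2275]))]
[0.488 0.129]
[0.334 0.159]
[0.357 0.3  ]
[0.509 0.28 ]
```

View pics/w2.png

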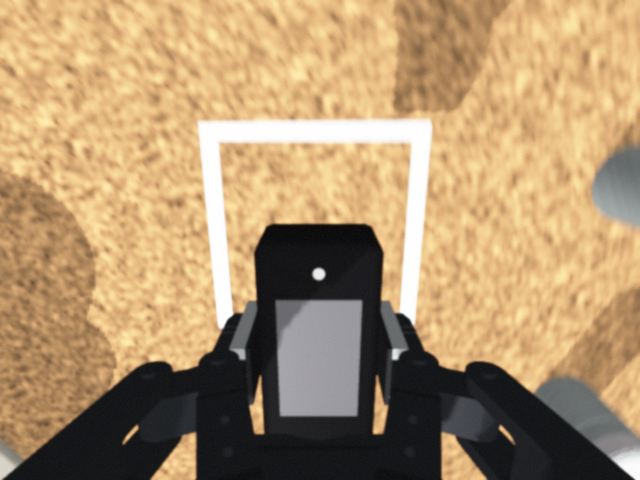

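The adapter is held straight and aligned with the square; the far tape edge runs at row 121, columns 199–432. I'll check the centring numerically.

Run:
```python
from h import *
c=cam("wrist")
a,b=ray(c,(199,121),0),ray(c,(432,121),0); print("far corners",a,b,np.linalg.norm(a-b))
m=(a+b)/2; d=np.array([np.cos(np.radians(80.8)),np.sin(np.radians(80.8))]); print("sq centre",m[:2]-.08*d)
z=bot.get_obs()['ee_pos'][2]
for px,h in(((319,225),z-.006),((319,435),z+.026),((319,358),z+.026)):
    p=ray(c,px,h); print(px,p, "along tool x from TCP",(p[:2]-bot.get_obs()['ee_pos'][:2])@d)
```

```text
far corners [0.35936259 0.30797065 0.        ] [0.51768566 0.28260278 0.        ] 0.16034252692402157
sq centre [0.42573363 0.21631581]
(319, 225) [0.43433468 0.25547497 0.12237825] along tool x from TCP 0.03885151191336486
(319, 435) [0.42208583 0.17913993 0.15437825] along tool x from TCP -0.038459937063637234
(319, 358) [0.42774339 0.21460426 0.15437825] along tool x from TCP -0.002547270717531716
```

{"name": "arm_command", "arguments": {"series": [[0,0,0.03,0],[0,0,0.06,0],[0,0,0.085,0],[0,0,0.1,0],[0,0,0.112,0]]}}

```text
time: 9.05
ee_pos: [0.4273, 0.2159, 0.0153]
tcp_rot: [-179.9, 0.1, 80.7]
wrist_force: [0.2, 0.3, -1.7]
opening: 0.0437
grasp_force: 51.7
```

{"name": "arm_command", "arguments": {"series": [[0,0,0.003,0],[0,0,0.005,0],[0,0,0.007,0],[0,0,0.0085,0],[0,0,0.0085,0]]}}

```text
time: 9.55
ee_pos: [0.4278, 0.2172, 0.0081]
tcp_rot: [180.0, -0.0, 80.8]
wrist_force: [0.8, 0.3, -1.6]
opening: 0.0438
grasp_force: 51.7
```

{"name": "arm_command", "arguments": {"series": [[0,0,0.0005,0],[0,0,0.001,0],[0,0,0.001,0],[0,0,0.0015,0],[0,0,0.0015,0]]}}

```text
time: 10.05
ee_pos: [0.4278, 0.2172, 0.0073]
tcp_rot: [180.0, -0.0, 80.8]
wrist_force: [-3.9, -3.1, 9.9]
opening: 0.0442
grasp_force: 53.2
```

{"name": "arm_command", "arguments": {"series": [[0,0,-0.0005,0],[0,0,-0.0005,0],[0,0,-0.0005,0],[0,0,-0.0005,0],[0,0,-0.0005,0]], "hand": 0.08}}

```text
time: 10.55
ee_pos: [0.4276, 0.2171, 0.0067]
tcp_rot: [-180.0, 0.0, 80.8]
wrist_force: [-0.9, -0.1, 0.1]
opening: 0.08
grasp_force: 0.0
```

{"name": "arm_command", "arguments": {"series": [[0,0,-0.02,0],[0,0,-0.05,0],[0,0,-0.09,0],[0,0,-0.13,0],[0,0,-0.17,0]], "hand": 0.085}}

```text
time: 11.05
ee_pos: [0.4274, 0.217, 0.1783]
tcp_rot: [-180.0, -0.0, 80.8]
wrist_force: [1.3, 0.9, -0.9]
opening: 0.0849
grasp_force: 0.0
```

Run:
```python
from h import *
c=cam("top"); cv2.imwrite("pics/t3.png",c['color'][190:400,90:450])
for n in("top","scene","wrist"):
    k=cam(n)
    for t in("adapter","tin_left"):
      for nm,f,z in(("mark",bot.mark_of,0),("find",bot.find_in,.034)): print(n,t,nm,[(np.round(x['location']),x['confidence'],ray(k,x['location'],z)[:2].round(4)) for x in f(n,t)[:2]])
plan((.657,.214,.178,90),(.657,.214,.03,90))
```

```text
top adapter mark [(array([205., 336.]), 0.73, array([0.433, 0.213])), (array([393., 329.]), 0.71, array([ 0.4395, -0.1809]))]
top adapter find [(array([206., 336.]), 0.64, array([0.4363, 0.2049]))]
top tin_left mark []
top tin_left find [(array([198., 225.]), 0.62, array([0.6636, 0.2204]))]
scene adapter mark [(array([446., 298.]), 0.74, array([0.4224, 0.2076]))]
scene adapter find [(array([449., 297.]), 0.63, array([0.4324, 0.2181]))]
scene tin_left mark [(array([350., 353.]), 0.9, array([0.6556, 0.2147]))]
scene tin_left find [(array([352., 342.]), 0.91, array([0.6491, 0.2079]))]
wrist adapter mark [(array([320., 218.]), 0.6, array([0.4294, 0.2129]))]
wrist adapter find [(array([320., 224.]), 0.73, array([0.4295, 0.2172]))]
wrist tin_left mark [(array([582., 176.]), 0.93, array([0.6547, 0.2145]))]
wrist tin_left find [(array([604., 180.]), 0.62, array([0.6486, 0.2169]))]
now [0.4276 0.217  0.1767] [-1.7999e+02  1.0000e-02  8.0780e+01] q [ 26.9  -5.4  -6.3  89.1  -0.  126.1] F [0.21 1.01 0.1 ] open 0.0851 t 11.85
(0.657, 0.214, 0.178, 90) -> [0.0338, 0.2269, -0.0013, -0.161]
(0.657, 0.214, 0.03, 90) -> [0.0, 0.0, 0.148, -0.0]
```

View pics/t3.png

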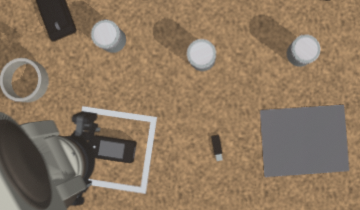

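The adapter sits inside the square and the mat is empty. Next is the left tin at (.656,.214).

{"name": "arm_command", "arguments": {"series": [[0.007,0.045,0,0],[0.014,0.09,0,0],[0.021,0.135,0,0],[0.028,0.18,0,0],[0.034,0.226,0,0]], "hand": 0.085}}

```text
time: 12.35
ee_pos: [0.6579, 0.2143, 0.1766]
tcp_rot: [180.0, -0.0, 80.8]
wrist_force: [0.1, 0.2, 0.6]
opening: 0.0852
grasp_force: 0.0
```

Run:
```python
from h import *
for n in("wrist","scene"):
    k=cam(n)
    print(n,[(np.round(x['location']),x['confidence'],ray(k,x['location'],0)[:2].round(4)) for x in bot.mark_of(n,"tin_left")[:3]])
    if n=="wrist": cv2.imwrite("pics/w4.png",k['color'])
plan((.656,.2143,.025,80.8))
```

```text
wrist [(array([317., 215.]), 0.57, array([0.6579, 0.2134]))]
scene [(array([349., 352.]), 0.74, array([0.6567, 0.2116]))]
now [0.6566 0.2141 0.1744] [-1.7983e+02  8.0000e-02  8.0730e+01] q [ 18.1  24.7  27.6  93.1   0.  117.3] F [-0.59  0.05  0.26] open 0.0849 t 12.55
(0.656, 0.2143, 0.025, 80.8) -> [0.0001, -0.0007, 0.1494, -0.0013]
```

View pics/w4.png

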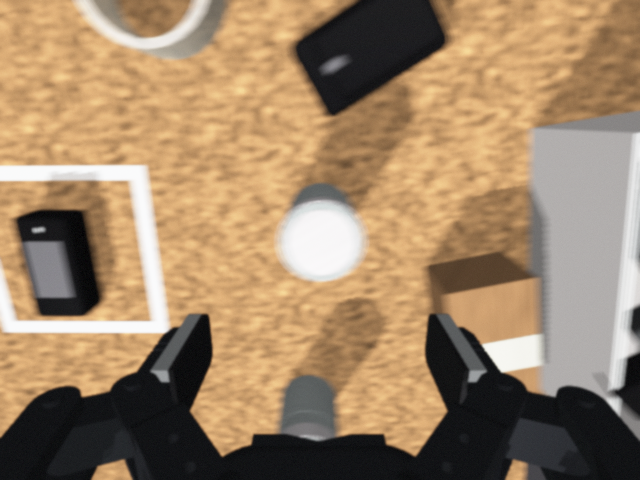

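The tin is centred at (321,238) between the open fingers, with the mouse and carton clear. Descending, gripping and lifting.

{"name": "arm_command", "arguments": {"series": [[0,0,0.03,0],[0,0,0.055,0],[0,0,0.08,0],[0,0,0.1,0],[0,0,0.12,0]]}}

```text
time: 13.05
ee_pos: [0.655, 0.2147, 0.0577]
tcp_rot: [179.9, -0.0, 80.8]
wrist_force: [0.3, 1.1, -0.0]
opening: 0.085
grasp_force: 0.0
```

{"name": "arm_command", "arguments": {"series": [[0,0,0.01,0],[0,0,0.02,0],[0,0,0.027,0],[0,0,0.03,0],[0,0,0.03,0]]}}

```text
time: 13.55
ee_pos: [0.6561, 0.2144, 0.0269]
tcp_rot: [180.0, -0.0, 80.8]
wrist_force: [-0.4, -0.4, -0.4]
opening: 0.0849
grasp_force: 0.0
```

{"name": "arm_command", "arguments": {"series": [[0,0,0,0],[0,0,0,0],[0,0,0,0],[0,0,0,0],[0,0,0,0]], "hand": 0.045, "grip_force": 60}}

```text
time: 14.05
ee_pos: [0.6566, 0.2145, 0.0277]
tcp_rot: [179.9, -0.0, 80.8]
wrist_force: [-0.3, -0.5, 5.1]
opening: 0.055
grasp_force: 64.0
```

{"name": "arm_command", "arguments": {"series": [[0,0,-0.004,0],[0,0,-0.012,0],[0,0,-0.024,0],[0,0,-0.038,0],[0,0,-0.05,0]]}}

```text
time: 14.55
ee_pos: [0.6564, 0.2145, 0.0786]
tcp_rot: [179.9, -0.0, 80.8]
wrist_force: [0.2, -0.1, -1.6]
opening: 0.055
grasp_force: 63.6
```

{"name": "arm_command", "arguments": {"series": [[0,0,0,0],[0,0,0,0],[0,0,0,0],[0,0,0,0],[0,0,0,0]]}}

```text
time: 15.05
ee_pos: [0.6559, 0.2143, 0.0761]
tcp_rot: [-179.9, 0.0, 80.8]
wrist_force: [-0.8, 0.3, -2.8]
opening: 0.0552
grasp_force: 63.6
```

```bash
cat >> h.py <<'E'
def heft(n=6):
    F=[]
    for i in range(n): bot.camera("wrist"); F.append(bot.get_obs()['wrist_force'])
    print("Fmean",np.mean(F,0).round(2),"std",np.std(F,0).round(2))
E
python3 - <<'E'
from h import *
heft(); plan()
E
```

```text
Fmean [-0.08 -0.18 -1.77] std [0.62 0.24 0.33]
now [0.6561 0.2144 0.0767] [-180.      0.     80.78] q [ 18.1  24.1  16.   81.9   0.  117.3] F [ 0.69 -0.13 -1.52] open 0.055 t 15.35
```

Left tin weighs about 0.18 kg, so it is one of the light ones. Setting it back.

{"name": "arm_command", "arguments": {"series": [[0,0,0.015,0],[0,0,0.03,0],[0,0,0.04,0],[0,0,0.046,0],[0,0,0.049,0]]}}

```text
time: 15.85
ee_pos: [0.6556, 0.2142, 0.0277]
tcp_rot: [-179.9, 0.0, 80.8]
wrist_force: [-9.4, -3.0, 17.1]
opening: 0.0549
grasp_force: 64.7
```

{"name": "arm_command", "arguments": {"series": [[0,0,0.0005,0],[0,0,0.001,0],[0,0,0.001,0],[0,0,0.001,0],[0,0,0.001,0]]}}

```text
time: 16.35
ee_pos: [0.6563, 0.2144, 0.0277]
tcp_rot: [180.0, -0.0, 80.8]
wrist_force: [-3.8, -1.7, 5.1]
opening: 0.055
grasp_force: 64.1
```

{"name": "arm_command", "arguments": {"series": [[0,0,0,0],[0,0,0,0],[0,0,0,0],[0,0,0,0],[0,0,0,0]], "hand": 0.085}}

```text
time: 16.85
ee_pos: [0.6561, 0.2144, 0.0267]
tcp_rot: [-180.0, -0.0, 80.8]
wrist_force: [-0.0, 0.7, -0.2]
opening: 0.0852
grasp_force: 0.0
```

{"name": "arm_command", "arguments": {"series": [[0,0,-0.02,0],[0,0,-0.05,0],[0,0,-0.08,0],[0,0,-0.115,0],[0,0,-0.15,0]]}}

```text
time: 17.35
ee_pos: [0.6559, 0.2144, 0.178]
tcp_rot: [-180.0, 0.0, 80.8]
wrist_force: [0.8, 1.0, -0.2]
opening: 0.0847
grasp_force: 0.0
```

{"name": "arm_command", "arguments": {"series": [[-0.039,-0.002,0,0],[-0.078,-0.005,0,0],[-0.117,-0.007,0,0],[-0.156,-0.01,0,0],[-0.194,-0.012,0,0]]}}

```text
time: 17.85
ee_pos: [0.6126, 0.0234, 0.1769]
tcp_rot: [180.0, 0.0, 80.8]
wrist_force: [0.1, -0.2, -0.2]
opening: 0.085
grasp_force: 0.0
```

Run:
```python
from h import *
o=bot.get_obs(); k=cam("wrist"); im=k['color']
for t in("tin_middle","tin_left"): print(t,[(np.round(x['location']),x['confidence'],ray(k,x['location'],0)[:2].round(4)) for x in bot.mark_of("wrist",t)[:3]],[(np.round(x['location']),x['confidence'],ray(k,x['location'],0.06)[:2].round(4)) for x in bot.find_in("wrist",t)[:3]])
cv2.imwrite("pics/w5.png",im)
plan((.613,.024,.025,80.8))
```

```text
tin_middle [(array([320., 215.]), 0.75, array([0.6148, 0.022 ]))] [(array([321., 235.]), 0.85, array([0.6152, 0.0224])), (array([357., 412.]), 0.37, array([ 0.6209, -0.1398]))]
tin_left [] []
now [0.6133 0.0249 0.1769] [ 1.7998e+02 -2.0000e-02  8.0750e+01] q [  2.3  13.1  13.2  90.1   0.  101.6] F [ 0.1   0.35 -0.47] open 0.0847 t 18.1
(0.613, 0.024, 0.025, 80.8) -> [-0.001, -0.0002, 0.1519, -0.0009]
```

View pics/w5.png

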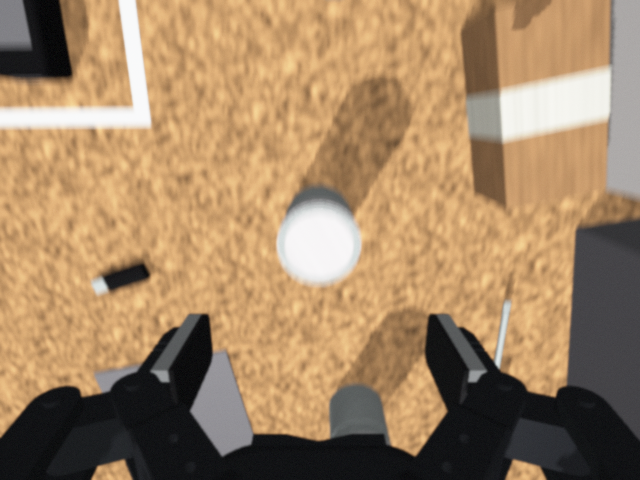

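The middle tin is centred at (320,240) and clear all round; its position is about (.614,.023), which is where the gripper is. Same cycle.

{"name": "arm_command", "arguments": {"series": [[0,0.001,0.03,0],[0,0.001,0.055,0],[0,0.001,0.08,0],[0,0.001,0.1,0],[0,0.001,0.12,0]]}}

```text
time: 18.6
ee_pos: [0.6142, 0.0261, 0.0555]
tcp_rot: [-180.0, -0.0, 80.9]
wrist_force: [-0.4, -0.6, 0.5]
opening: 0.0848
grasp_force: 0.0
```

{"name": "arm_command", "arguments": {"series": [[0,0,0.01,0],[0,0,0.02,0],[0,0,0.027,0],[0,0,0.03,0],[0,0,0.03,0]]}}

```text
time: 19.1
ee_pos: [0.6143, 0.0248, 0.0269]
tcp_rot: [180.0, -0.0, 80.8]
wrist_force: [0.3, 1.2, 0.3]
opening: 0.0849
grasp_force: 0.0
```

{"name": "arm_command", "arguments": {"series": [[0,0,0,0],[0,0,0,0],[0,0,0,0],[0,0,0,0],[0,0,0,0]], "hand": 0.045, "grip_force": 60}}

```text
time: 19.6
ee_pos: [0.6147, 0.0247, 0.0279]
tcp_rot: [179.9, -0.0, 80.8]
wrist_force: [-1.1, -0.6, 5.2]
opening: 0.0552
grasp_force: 64.5
```

{"name": "arm_command", "arguments": {"series": [[0,0,-0.004,0],[0,0,-0.012,0],[0,0,-0.024,0],[0,0,-0.038,0],[0,0,-0.05,0]]}}

```text
time: 20.1
ee_pos: [0.6145, 0.0247, 0.0786]
tcp_rot: [179.9, -0.0, 80.8]
wrist_force: [0.4, 0.3, -2.7]
opening: 0.0551
grasp_force: 63.9
```

{"name": "arm_command", "arguments": {"series": [[0,0,0,0],[0,0,0,0],[0,0,0,0],[0,0,0,0],[0,0,0,0]]}}

```text
time: 20.6
ee_pos: [0.6139, 0.0247, 0.0762]
tcp_rot: [-179.9, 0.0, 80.8]
wrist_force: [0.6, 0.8, -2.6]
opening: 0.0552
grasp_force: 63.9
```

Run:
```python
from h import *
heft(); plan()
```

```text
Fmean [ 0.32 -0.15 -2.19] std [0.34 0.55 0.47]
now [0.6142 0.0247 0.0767] [-180.      0.     80.77] q [  2.3  13.5   2.7  79.1  -0.  101.5] F [ 0.26  0.74 -2.09] open 0.0552 t 20.9
```

Middle tin is light too, about 0.22 kg. Setting it back and moving on to the right tin.

{"name": "arm_command", "arguments": {"series": [[0,0,0.015,0],[0,0,0.03,0],[0,0,0.04,0],[0,0,0.045,0],[0,0,0.047,0]]}}

```text
time: 21.4
ee_pos: [0.6136, 0.0246, 0.0286]
tcp_rot: [-179.9, 0.0, 80.8]
wrist_force: [0.2, 0.8, -2.3]
opening: 0.0549
grasp_force: 63.9
```

{"name": "arm_command", "arguments": {"series": [[0,0,0.001,0],[0,0,0.0015,0],[0,0,0.002,0],[0,0,0.0025,0],[0,0,0.003,0]]}}

```text
time: 21.9
ee_pos: [0.6145, 0.0247, 0.0278]
tcp_rot: [179.9, -0.0, 80.8]
wrist_force: [-2.9, -0.2, 8.6]
opening: 0.0551
grasp_force: 64.7
```

{"name": "arm_command", "arguments": {"series": [[0,0,0,0],[0,0,0,0],[0,0,0,0],[0,0,0,0],[0,0,0,0]], "hand": 0.085}}

```text
time: 22.4
ee_pos: [0.6142, 0.0247, 0.0267]
tcp_rot: [-180.0, 0.0, 80.8]
wrist_force: [0.6, -0.2, -1.0]
opening: 0.0854
grasp_force: 0.0
```

{"name": "arm_command", "arguments": {"series": [[0,0,-0.02,0],[0,0,-0.05,0],[0,0,-0.08,0],[0,0,-0.115,0],[0,0,-0.15,0]]}}

```text
time: 22.9
ee_pos: [0.6139, 0.0247, 0.178]
tcp_rot: [-180.0, 0.0, 80.8]
wrist_force: [0.5, 0.2, 0.4]
opening: 0.085
grasp_force: 0.0
```

{"name": "arm_command", "arguments": {"series": [[-0.041,0.008,0,0],[-0.082,0.016,0,0],[-0.122,0.023,0,0],[-0.163,0.031,0,0],[-0.203,0.038,0,0]]}}

```text
time: 23.4
ee_pos: [0.619, -0.1835, 0.1768]
tcp_rot: [180.0, 0.0, 80.8]
wrist_force: [1.0, 1.1, -0.8]
opening: 0.0853
grasp_force: 0.0
```

Run:
```python
from h import *
k=cam("wrist"); im=k['color']
for t in("tin_right",): print(t,[(np.round(x['location']),x['confidence'],ray(k,x['location'],0)[:2].round(4)) for x in bot.mark_of("wrist",t)[:3]],[(np.round(x['location']),x['confidence'],ray(k,x['location'],0.06)[:2].round(4)) for x in bot.find_in("wrist",t)[:3]])
cv2.imwrite("pics/w6.png",im)
plan((.619,-.182,.025,80.8))
```

```text
tin_right [(array([317., 215.]), 0.8, array([ 0.619 , -0.1838]))] [(array([316., 233.]), 0.79, array([ 0.6185, -0.1822]))]
now [ 0.6188 -0.1841  0.1763] [-179.97    0.     80.58] q [-16.6  17.7  18.7  91.1  -0.   82.9] F [-0.01  0.74 -0.76] open 0.0851 t 23.55
(0.619, -0.182, 0.025, 80.8) -> [0.0021, -0.0002, 0.1513, -0.0038]
```

View pics/w6.png

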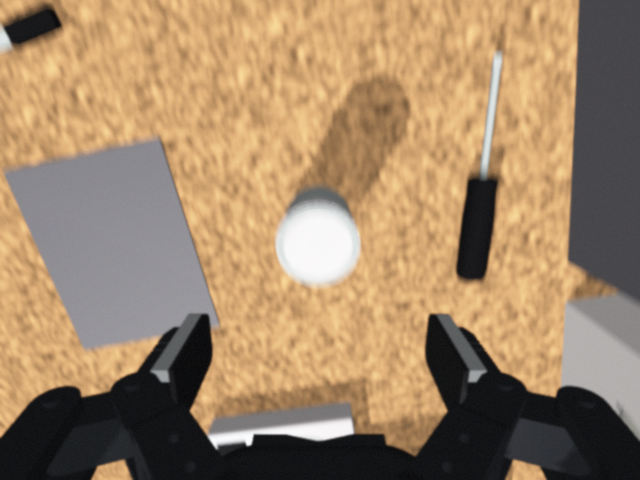

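The right tin is centred at (318,242), with the screwdriver well clear. Same cycle, firmer grip.

{"name": "arm_command", "arguments": {"series": [[0,0,0.03,0],[0,0,0.055,0],[0,0,0.08,0],[0,0,0.1,0],[0,0,0.12,0]]}}

```text
time: 24.05
ee_pos: [0.6191, -0.1805, 0.0559]
tcp_rot: [-180.0, -0.0, 80.8]
wrist_force: [0.2, -0.1, -0.1]
opening: 0.0849
grasp_force: 0.0
```

{"name": "arm_command", "arguments": {"series": [[0,0,0.01,0],[0,0,0.02,0],[0,0,0.027,0],[0,0,0.03,0],[0,0,0.03,0]]}}

```text
time: 24.55
ee_pos: [0.6192, -0.1817, 0.0269]
tcp_rot: [180.0, -0.0, 80.8]
wrist_force: [0.2, -0.1, 0.7]
opening: 0.085
grasp_force: 0.0
```

{"name": "arm_command", "arguments": {"series": [[0,0,0,0],[0,0,0,0],[0,0,0,0],[0,0,0,0],[0,0,0,0]], "hand": 0.045, "grip_force": 75}}

```text
time: 25.05
ee_pos: [0.6194, -0.182, 0.0279]
tcp_rot: [179.9, 0.0, 80.8]
wrist_force: [-1.2, 1.2, 5.0]
opening: 0.0549
grasp_force: 80.9
```

{"name": "arm_command", "arguments": {"series": [[0,0,-0.004,0],[0,0,-0.012,0],[0,0,-0.024,0],[0,0,-0.038,0],[0,0,-0.05,0]]}}

```text
time: 25.55
ee_pos: [0.6195, -0.1819, 0.0786]
tcp_rot: [179.9, 0.0, 80.8]
wrist_force: [-0.9, 0.3, -5.1]
opening: 0.0551
grasp_force: 80.4
```

{"name": "arm_command", "arguments": {"series": [[0,0,0,0],[0,0,0,0],[0,0,0,0],[0,0,0,0],[0,0,0,0]]}}

```text
time: 26.05
ee_pos: [0.6189, -0.1817, 0.0762]
tcp_rot: [-179.9, -0.0, 80.8]
wrist_force: [-0.6, -0.5, -6.6]
opening: 0.055
grasp_force: 80.5
```

Run:
```python
from h import *
heft(); plan()
```

```text
Fmean [-0.11  0.06 -5.77] std [0.39 0.36 0.35]
now [ 0.6191 -0.1818  0.0767] [-179.99   -0.     80.77] q [-16.4  17.7   7.8  80.1  -0.   82.9] F [-0.87  0.13 -5.62] open 0.0548 t 26.35
```

The right tin is the full one, about 0.59 kg. I'll stand it back and release it first, as the task asks, then pick it up again.

{"name": "arm_command", "arguments": {"series": [[0,0,0.015,0],[0,0,0.03,0],[0,0,0.04,0],[0,0,0.045,0],[0,0,0.047,0]]}}

```text
time: 26.85
ee_pos: [0.6186, -0.1816, 0.0285]
tcp_rot: [-179.9, -0.0, 80.8]
wrist_force: [-0.6, -0.0, -5.1]
opening: 0.0547
grasp_force: 80.5
```

{"name": "arm_command", "arguments": {"series": [[0,0,0.001,0],[0,0,0.0015,0],[0,0,0.002,0],[0,0,0.0025,0],[0,0,0.003,0]]}}

```text
time: 27.35
ee_pos: [0.6194, -0.1819, 0.0279]
tcp_rot: [179.9, 0.0, 80.8]
wrist_force: [-2.9, 0.7, 5.2]
opening: 0.0547
grasp_force: 81.4
```

{"name": "arm_command", "arguments": {"series": [[0,0,0,0],[0,0,0,0],[0,0,0,0],[0,0,0,0],[0,0,0,0]], "hand": 0.085}}

```text
time: 27.85
ee_pos: [0.6192, -0.1818, 0.0269]
tcp_rot: [180.0, -0.0, 80.8]
wrist_force: [0.0, -0.7, -0.7]
opening: 0.0847
grasp_force: 0.0
```

{"name": "arm_command", "arguments": {"series": [[0,0,0,0],[0,0,0,0],[0,0,0,0],[0,0,0,0],[0,0,0,0]]}}

```text
time: 28.35
ee_pos: [0.6191, -0.1818, 0.0268]
tcp_rot: [-180.0, -0.0, 80.8]
wrist_force: [-0.4, 0.3, 0.0]
opening: 0.085
grasp_force: 0.0
```

{"name": "arm_command", "arguments": {"series": [[0,0,0,0],[0,0,0,0],[0,0,0,0],[0,0,0,0],[0,0,0,0]], "hand": 0.045, "grip_force": 75}}

```text
time: 28.85
ee_pos: [0.6195, -0.1819, 0.0273]
tcp_rot: [179.9, 0.0, 80.8]
wrist_force: [1.3, -0.6, 3.9]
opening: 0.0549
grasp_force: 81.1
```

{"name": "arm_command", "arguments": {"series": [[0,0,0,0],[0,0,0,0],[0,0,0,0],[0,0,0,0],[0,0,0,0]]}}

```text
time: 29.35
ee_pos: [0.6195, -0.1819, 0.0273]
tcp_rot: [179.9, 0.0, 80.8]
wrist_force: [1.5, -0.3, 5.3]
opening: 0.0547
grasp_force: 81.1
```

{"name": "arm_command", "arguments": {"series": [[0,0,-0.006,0],[0,0,-0.02,0],[0,0,-0.04,0],[0,0,-0.062,0],[0,0,-0.085,0]]}}

```text
time: 29.85
ee_pos: [0.6185, -0.1816, 0.1124]
tcp_rot: [-179.9, -0.0, 80.8]
wrist_force: [0.4, -0.1, -5.3]
opening: 0.0551
grasp_force: 80.6
```

{"name": "arm_command", "arguments": {"series": [[0,0,-0.02,0],[0,0,-0.04,0],[0,0,-0.06,0],[0,0,-0.075,0],[0,0,-0.08,0]]}}

```text
time: 30.35
ee_pos: [0.6193, -0.1818, 0.1938]
tcp_rot: [179.9, 0.0, 80.8]
wrist_force: [-0.5, -0.1, -5.5]
opening: 0.0547
grasp_force: 80.7
```

{"name": "arm_command", "arguments": {"series": [[-0.002,-0.01,0,0],[-0.005,-0.03,0,0],[-0.009,-0.05,0,0],[-0.012,-0.07,0,0],[-0.016,-0.09,0,0]]}}

```text
time: 30.85
ee_pos: [0.5264, -0.1829, 0.191]
tcp_rot: [-179.9, -0.0, 80.8]
wrist_force: [0.4, -0.0, -5.3]
opening: 0.0547
grasp_force: 81.6
```

{"name": "arm_command", "arguments": {"series": [[-0.003,-0.02,0,0],[-0.007,-0.04,0,0],[-0.01,-0.06,0,0],[-0.014,-0.08,0,0],[-0.015,-0.089,0,0]]}}

```text
time: 31.35
ee_pos: [0.4358, -0.1835, 0.1915]
tcp_rot: [-179.9, -0.0, 80.7]
wrist_force: [0.6, 0.1, -5.8]
opening: 0.0548
grasp_force: 81.7
```

{"name": "arm_command", "arguments": {"series": [[0,0,0,0],[0,0,0,0],[0,0,0,0],[0,0,0,0],[0,0,0,0]]}}

```text
time: 31.85
ee_pos: [0.4378, -0.1836, 0.1915]
tcp_rot: [-180.0, -0.0, 80.8]
wrist_force: [-0.3, 0.0, -5.4]
opening: 0.055
grasp_force: 81.7
```

Run:
```python
from h import *
k=cam("scene"); cv2.imwrite("pics/s7.png",k['color'])
heft(3); plan()
```

```text
Fmean [-0.31  0.04 -5.85] std [0.44 0.38 0.29]
now [ 0.4376 -0.1837  0.1917] [-179.99   -0.     80.78] q [-22.8  -6.   -5.2  90.8   0.   76.4] F [ 0.17  0.41 -5.95] open 0.0549 t 32.05
```

View pics/s7.png

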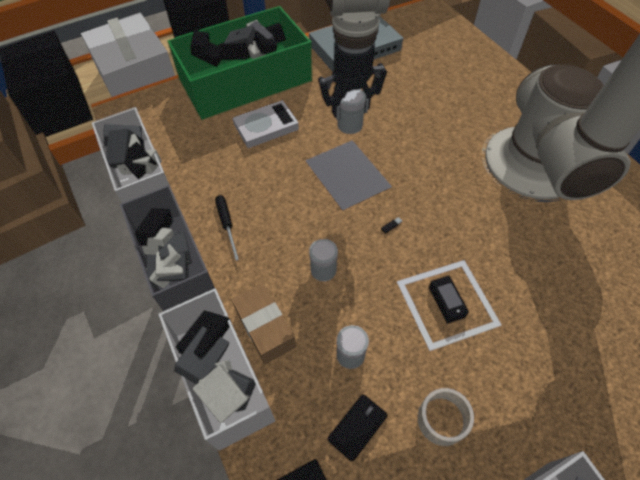

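The scene shows the adapter centred in the square at (449,299). Both light tins stand in place at (323,258) and (351,346), and the full tin is held upright over the mat with its underside about 16 cm up. Handing in.

```bash
python3 -c "
from workcell import bot
print(bot.job_done())"
```

```text
the job is handed in; nothing more can be done
None
```

Job handed in at about 32 s: the adapter is flat in the middle of the taped square, all three tins were hefted left to right and stood back in place, and the full one (the right tin, about 0.59 kg) is held upright about 16 cm over the cleared mat.

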